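# Park the pattern weights against the sprung buffer

### The job

Set the loose pattern weight down squarely at the tail of the row of three, then push all four together along the straightedge as one straight, closed row until the front one presses in the orange sprung pad of the buffer a little; never drive the pad to its hard stop. Slide the three waiting weights without lifting them or letting the row buckle, let go, and leave the thread cone, the pin jar and the clamp alone.

Things in the scene. Friction and masses are not known exactly. Their poses are not given: they have to be found in the camera images.
- lane: fixed parking lane: a grey strip on the table with an aluminium straightedge (380 mm long, 28 mm wide, 20 mm high, parallel to x) on its +y side. Origin on the table on the lane's centre line; x is the way the row is pushed, towards the buffer; y points to the straightedge, whose face stands at y = +32 mm. It runs from x = -190 to +190 mm
- buffer: fixed blue end buffer across the lane's end. Origin on the table, on the lane's centre line, at the front edge of its blue base plate; x, y as the lane's. Its orange sprung pad stands in front: the free pad's face is anywhere from 26 to 71 mm before the origin (x = -26 to -71 mm), as the dark slide behind it was set and locked; this setting is not measured: find it by feel
- buffer_line (a point): point on the buffer 17 mm above buffer's origin, level with the pad's middle (it does not move with the pad). The pad is 44 mm wide, 6 to 28 mm above the table; it starts to give at 3 N, takes 0.3 N more per mm, and meets a hard stop after 10 mm (6 N). The four weights' friction on the table keeps it pressed after letting go
- weight_a_mid (a point): pattern weight A, the front of the row, nearest the buffer: green block 50 mm long (own x) by 56 mm wide (own y) by 30 mm high, about 0.45 kg, with an upright steel grip on top, 34 mm (x) by 16 mm (y), rising from 30 to 62 mm above the table. Point: centre of the green block, 15 mm up. A, B and C stand in the lane with small gaps, x roughly along the lane's x
- weight_b_mid (a point): pattern weight B, second in the row: green block 50 mm long (own x) by 56 mm wide (own y) by 30 mm high, about 0.45 kg, with an upright steel grip on top, 34 mm (x) by 16 mm (y), rising from 30 to 62 mm above the table. Point: centre of the green block, 15 mm up. 
- weight_c_mid (a point): pattern weight C, third in the row: green block 50 mm long (own x) by 56 mm wide (own y) by 30 mm high, about 0.45 kg, with an upright steel grip on top, 34 mm (x) by 16 mm (y), rising from 30 to 62 mm above the table. Point: centre of the green block, 15 mm up. 
- weight_d_mid (a point): pattern weight D, the loose one, standing apart beyond the tail (-x) end of the lane: green block 50 mm long (own x) by 56 mm wide (own y) by 30 mm high, about 0.45 kg, with an upright steel grip on top, 34 mm (x) by 16 mm (y), rising from 30 to 62 mm above the table. Point: centre of the green block, 15 mm up. It belongs behind C. Drag of the four sliding together is some 5 to 16 N, as masses and friction vary
- weight_a: weight A as a body; origin at the centre of its underside, axes as its point's
- thread_cone: bystander: orange thread cone, 60 mm across the foot, 118 mm high; origin under its centre
- pin_jar: bystander: glass jar with a steel cap, 56 mm across, 60 mm high; origin under its centre
- clamp: bystander: steel spring clamp lying flat, 140 mm long, about 45 mm high; origin under its middle
There are look-alikes about, which are no part of the job. Leave any purple or yellow look-alike of the part that bears weight_b_mid alone.

How it is judged (in metres and radians):
On the way, in this order (a step that is already met when the one before it is completed fails the run):
1. the loose weight D stands on the table at the tail of the row, squarely behind C (horizontal distance between weight_c_mid and weight_d_mid below 0.08 m and height (world z) of weight_d_mid below 0.02 m and angle between weight_d_mid's own z axis and vertical below 0.1 rad and angle between the x axis of weight_d_mid and the x axis of lane, either way round below 0.2 rad and y of weight_d_mid in the frame of lane between -0.012 and 0.012 m), for 0.2 s.
2. the row's front weight presses on the buffer's pad (contact force between weight_a and buffer above 2 N), for 0.2 s.
At the end, for the whole second after the job is handed in: weight A still presses the pad with more than 1.5 N; neighbours stand closed up (centres within 53 mm); all four stand upright on the table within 8 mm of the lane's centre line and 0.1 rad of its direction, at rest (contact force between weight_a and buffer above 1.5 N and horizontal distance between weight_a_mid and weight_b_mid below 0.053 m and horizontal distance between weight_b_mid and weight_c_mid below 0.053 m and horizontal distance between weight_c_mid and weight_d_mid below 0.053 m and y of weight_a_mid in the frame of lane between -0.008 and 0.008 m and angle between the x axis of each of weight_a_mid, weight_b_mid, weight_c_mid, weight_d_mid and the x axis of lane, either way round below 0.1 rad and height (world z) of each of weight_a_mid, weight_b_mid, weight_c_mid, weight_d_mid below 0.02 m and angle between each of weight_a_mid, weight_b_mid, weight_c_mid, weight_d_mid's own z axis and vertical below 0.1 rad and y of weight_b_mid in the frame of lane between -0.008 and 0.008 m and y of weight_c_mid in the frame of lane between -0.008 and 0.008 m and y of weight_d_mid in the frame of lane between -0.008 and 0.008 m and linear speed of weight_a below 0.01 m/s); the robot touches nothing.
It fails at once if the pad is driven hard onto its stop (more than 10 N on the buffer) (contact force between weight_a and buffer above 10 N).
It fails at once if the row buckles: A, B or C strays over 14 mm from the centre line or turns over 0.25 rad (not (y of weight_a_mid in the frame of lane between -0.014 and 0.014 m) or angle between the x axis of any of weight_a_mid, weight_b_mid, weight_c_mid and the x axis of lane, either way round above 0.25 rad or not (y of weight_b_mid in the frame of lane between -0.014 and 0.014 m) or not (y of weight_c_mid in the frame of lane between -0.014 and 0.014 m)).
It fails at once if A, B or C is lifted or tipped (height (world z) of any of weight_a_mid, weight_b_mid, weight_c_mid above 0.025 m or angle between any of weight_a_mid, weight_b_mid, weight_c_mid's own z axis and vertical above 0.2 rad).
It fails at once if a bystander is disturbed (distance of any of thread_cone, pin_jar, clamp from where it was at the start of the episode above 0.015 m).
It also fails if it takes over 64 s, if anything falls off the work surface, if the arm or the gripper's body presses on something with over 40 N, if the wrist force passes 120 N, or if a joint passes its speed limit or range.

### The arm

A 7-joint arm with a two-finger parallel gripper is mounted at the origin on the work surface. World frame = base frame: x ahead of the robot, y to its left, z up, the work surface at z = 0. Lengths are in m, angles in degrees, forces in N, time in s.
With the tool pointing down it reaches from about 0.425 to 0.875 m from the base axis. Payload 4.7 kg.
Tool frame: the origin (TCP) lies between the finger pads; the fingertips stand env.finger_overhang ahead of it and the grasp point (between the pads) lies 5 mm behind it (env.finger_overhang is the distance from the TCP to the fingertips, in m); z points along the fingers, y is the line along which they close (so a half turn about z gives the same grasp; the last joint's range is limited). The gripper opens to 87 mm and grips with 3 to 60 N. Pads are 19 mm wide; open, the fingers measure 117 mm over their backs; the gripper's body (75 mm by 190 mm) begins 51 mm behind the grasp point.
Start: joints at [-69.609, 18.392, -4.016, 83.108, 1.295, 78.541, -3.26], TCP at [0.218, 0.612, 0.237] pointing down, gripper open.
Joint ranges: [-163.93, 163.93], [-17.29, 119.83], [-79.2, 71.16], [3.27, 140.29], [-89.18, 269.18], [5.43, 117.66], [-154.24, 154.24]. Speed limits (degrees/s): [147.25, 147.25, 180, 180, 180, 180, 180].

### API

Orientations are given as [roll, pitch, yaw] about the fixed x, y, z axes, in that order (R = Rz(yaw) Ry(pitch) Rx(roll)).
In Python, from cell import telemetry, eyes, env, models gives the robot as it stands. The module is installed in compiled form; this text tells all that it offers.
- The arm moves only by the tool drive_tool, never from a script. Its arguments are lists of equal length, an entry for each row: "angular": the turn, a rotation vector about the tool's x, y, z in rad, a list of three; "delta_pos": the shift along the tool's x, y, z in cm, a list of three; "gripper": the finger opening in cm, from 0 to 8.7. A call has 1 to 20 rows; each row shifts and turns the commanded pose from where the row before left it, along the tool's axes as they then stand; what a row does not reach is not made up. A row lasts 1/10 s, in which the tool goes at most 50 mm and 8.59 degrees, less where a joint would pass 70% of its speed; a pose out of reach is approached as far as the arm can. A call with a gripper value outside its range is refused whole. The fingers move at their own pace and stop on an object; "squeeze" is the grip in N (left out, the last holds). Time passes only in rows, so rows that do not move let the fingers close. It gives the time, the measured TCP pose, the force, the opening and the grip force at its end, in the units of the state.
- telemetry.get_obs(): the state, without advancing time (a new reading comes with each control period).
- eyes.read_camera(name): name is "scene" or "top" or "wrist"; returns a dict with "pixels" (400x640x3 uint8, red, green, blue), "mtx" (3x3 intrinsics, pixels), "D" ([k1, k2, p1, p2, k3] as OpenCV has them; the pictures are not rectified), "origin" and "orientation" of the camera in the world. Camera axes: x right, y down, z forward; pixel columns grow to the right and rows downward; lengths in m; the calibration is good to about 2 mm. A picture is of the moment at which its call begins. There is no depth.
- env.sign_off(): hands the job in; it is judged then, once.
Trained networks look in a picture, given as the dict that the camera call returned (one of the last four; its "shot" number tells which), for a name from the list of things; names that differ only in an ending like _2 or _b are one class to them, and where a whole thing is asked for, a point or a joint stands for the part that bears it (a point fixed in the world has none). Each returns a list of dicts, best first, with "p" (0 to 1); they miss things now and then, are a little off and sometimes report something else, mostly with a low value. They report only what shows in the picture. A call takes as long as a camera call. They do not tell look-alikes from the thing itself.
- models.search_frame(picture, target): "centre" ([column, row] in pixels, amid what is visible of it).
- models.cut_out(picture, target): "pixels" (400x640 bool, what is visible of it) and "centre" ([column, row] in pixels, amid what is visible of it).
The state is a dict: "time_s": time; "qpos": joint angles; "joint_velocities": joint speeds; "effort": joint torques, N m; "tool_pos": TCP position; "tool_rot": TCP orientation; "force": force on the tool from outside, world axes, zero at the start; "wrist_torque": the same for the moment, N m; "grip_width": finger opening in m; "grasp_force": force on a finger pad.
Only numpy, scipy, OpenCV 4.12 (cv2) and the standard library are available. Lean on these libraries where they do the work, as an engineer would, in place of code of your own. Each camera call takes 0.05 s, during which the arm holds its last target. There are 200 camera calls.

## Working session

There is one attempt and no reset: what is moved stays moved. The work goes in short steps, Python scripts to look and compute and a tool call to move; the robot and the scene stay as the last step left them, time stands still between calls to the robot, and variables do not carry over. Pictures are saved under pics/ and viewed, at most 10 in all, crops included, and the job is handed in when it is done.

Besides the shell and the picture viewer there is one more tool, called after ">>>" by a JSON object that holds its "api" and its "payload", one argument or row to a line. drive_tool: Moves the arm, as the interface text tells. Its arguments: {"type":"object","properties":{"angular":{"type":"array","items":{"type":"array","items":{"type":"number"}}},"delta_pos":{"type":"array","items":{"type":"array","items":{"type":"number"}}},"gripper":{"type":"array","items":{"type":"number"}},"squeeze":{"type":"number"}},"required":["angular","delta_pos","gripper"]}

```bash
mkdir -p pics; cat > h.py <<'E'
import numpy as np, cv2
from cell import telemetry, eyes, env, models
from scipy.spatial.transform import Rotation as R
def rot(o):
    o=np.array(o,float)
    if o.shape==(3,3): return o
    return R.from_euler('xyz',o,degrees=True).as_matrix()
def ray(im,px,z):
    u=cv2.undistortPoints(np.array(px,float).reshape(-1,1,2),im['mtx'],np.array(im['D'])).reshape(-1,2)
    d=np.c_[u,np.ones(len(u))]@rot(im['orientation']).T
    o=np.array(im['origin']); return o+d*((z-o[2])/d[:,2])[:,None]
def save(im,n,crop=None,s=1):
    p=im['pixels'][:,:,::-1]
    if crop: p=p[crop[1]:crop[3],crop[0]:crop[2]]
    cv2.imwrite('pics/'+n,cv2.resize(p,None,fx=s,fy=s,interpolation=cv2.INTER_CUBIC))
E
cat > a.py <<'E'
from h import *
print(env.finger_overhang, telemetry.get_obs())
out=[]
for c in('top','scene'):
    im=eyes.read_camera(c); print(c,im['origin'],im['orientation'])
    out.append(im['pixels'])
    for t,z in(('weight_b_mid',.03),('lane',0),('buffer',.02),('thread_cone',.05),('pin_jar',.03),('clamp',.02)):
        for r in models.search_frame(im,t):
            print(t,round(r['p'],2),np.round(r['centre'],1),np.round(ray(im,[r['centre']],z)[0],3))
    save(im,c+'0.png',None,1.25)
E
python3 a.py
```

```text
0.014 {'time_s': 0.0, 'qpos': array([-69.60898123,  18.43966914,  -4.01598147,  83.17700794,
         1.29348184,  78.53557914,  -3.26073103]), 'joint_velocities': array([ 0.06798477, -0.02645294, -0.054417  , -0.06868727,  0.02477284,
        0.06228145, -0.00862299]), 'effort': array([-2.96772059e-04, -4.91269076e+01, -4.03943919e-01, -3.12532103e+01,
       -6.37527765e-02,  4.36415698e-02,  1.59732731e-04]), 'tool_pos': array([0.21772371, 0.61190637, 0.23543613]), 'tool_rot': array([-1.79892900e+02,  3.94286453e-03,  1.60418174e+02]), 'force': array([-0.46220212,  0.56780264, -0.61090423]), 'wrist_torque': array([ 0.00824574, -0.02050328,  0.02637537]), 'grasp_force': 0.0, 'grip_width': 0.08700653599373526}
top [0.48535887 0.00158984 1.12598716] [-177.53710279   -0.58984819  -88.48556445]
weight_b_mid 0.92 [315.6 199.2] [0.551 0.001 0.03 ]
weight_b_mid 0.81 [336.9 138.9] [ 0.704 -0.049  0.03 ]
weight_b_mid 0.64 [303.2 251.7] [0.42  0.028 0.03 ]
weight_b_mid 0.55 [359.2 272.9] [ 0.371 -0.112  0.03 ]
lane 0.78 [327.2 188.5] [ 0.581 -0.028  0.   ]
buffer 0.71 [423.6 191.4] [ 0.579 -
[... 201 characters left out ...]
355  0.03 ]
clamp 0.95 [454.3 282.1] [ 0.352 -0.355  0.02 ]
scene [1.36612833 0.39775419 1.17032198] [-142.14754343    0.34667556  114.86176003]
weight_b_mid 0.9 [305.6 140.7] [ 0.356 -0.104  0.03 ]
weight_b_mid 0.72 [333.4 169.7] [0.433 0.027 0.03 ]
weight_b_mid 0.6 [276.4 229.6] [ 0.703 -0.03   0.03 ]
weight_b_mid 0.55 [316.  196.2] [0.549 0.021 0.03 ]
lane 0.66 [300.7 208.2] [ 0.588 -0.011  0.   ]
buffer 0.95 [222.5 174.5] [ 0.584 -0.279  0.02 ]
buffer 0.58 [239.7 217.6] [ 0.704 -0.148  0.02 ]
thread_cone 0.83 [312.5 248.7] [0.729 0.094 0.05 ]
pin_jar 0.83 [241.7 217.7] [ 0.708 -0.138  0.03 ]
pin_jar 0.66 [241.6 121.6] [ 0.364 -0.337  0.03 ]
clamp 0.86 [241.8 122.1] [ 0.357 -0.341  0.02 ]
```

View pics/top0.png

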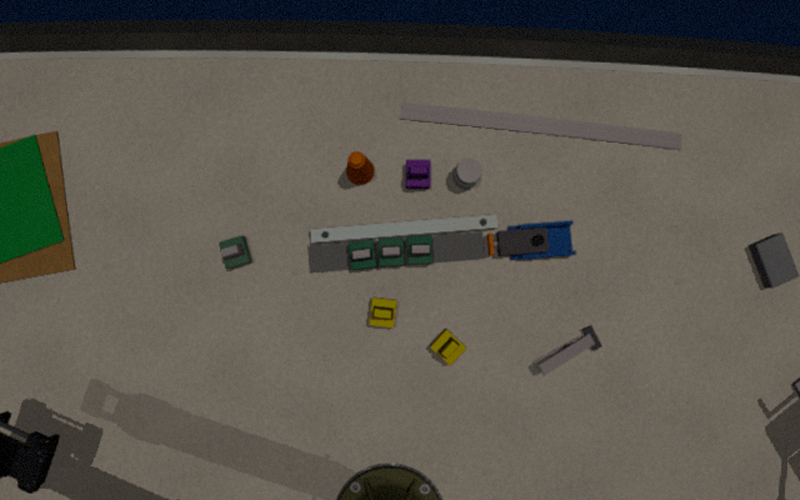

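View pics/scene0.png

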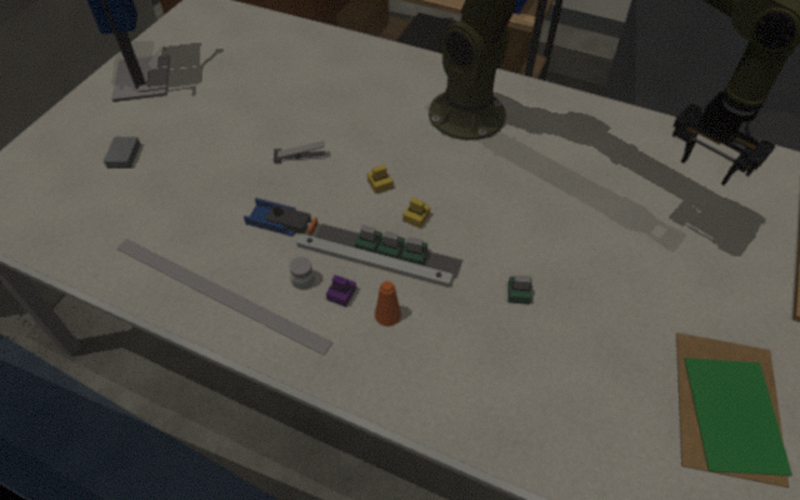

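The top picture (800-px view) shows green weights C (361,254), B (391,251), A (420,249) on the lane and the loose green D at (235,252). The buffer is at (540,240). Possible mix-ups are purple (418,174) and yellow (382,313) and (449,347). By the description D is the green one at (235,252), beyond the tail. I'll check it with a close crop.

```bash
cat > b.py <<'E'
from h import *
im=eyes.read_camera('top'); hsv=cv2.cvtColor(im['pixels'],cv2.COLOR_RGB2HSV)
g=cv2.inRange(hsv,(55,60,15),(95,255,140)); g[:,:120]=0
n,l,st,ce=cv2.connectedComponentsWithStats(g)
for i in range(1,n):
    if st[i,4]>60: 
        print('green',st[i],ce[i])
        p=np.argwhere(l==i)[:,::-1].astype(float)
        w=ray(im,p,.03)[:,:2]
        r=cv2.minAreaRect((w*1000).astype(np.float32)); print(' rect mm',np.round(r[0],1),np.round(r[1],1),round(r[2],1))
w=cv2.inRange(hsv,(0,0,120),(180,60,255)); w[:165]=0;w[200:]=0;w[:,:240]=0;w[:,405:]=0
p=np.argwhere(w)[:,::-1].astype(float)
W=ray(im,p,.02)[:,:2]; r=cv2.minAreaRect((W*1000).astype(np.float32)); print('edge',len(p),r)
o=cv2.inRange(hsv,(5,150,90),(20,255,255)); o[:,:380]=0;o[:,410:]=0
p=np.argwhere(o)[:,::-1].astype(float); print('pad',len(p),ray(im,p,.028).mean(0) if len(p) else 0)
save(im,'crop0.png',(170,165,470,225),2.6)
print(im['mtx'])
E
python3 b.py
```

```text
green [176 189  24  25 236] [188.18644068 201.19067797]
 rect mm [538.1 320.3] [54.2 50.7] 17.4
green [325 189  21  23 288] [335.5        199.54861111]
 rect mm [550.8 -47.5] [54.9 49.9] 1.6
green [303 190  21  23 300] [312.63666667 201.14333333]
 rect mm [546.8   7.2] [54.8 49.7] 1.6
green [279 192  23  24 311] [289.76848875 203.66237942]
 rect mm [539.2  65. ] [55.9 51.6] 8.1
edge 884 ((605.3867797851562, -15.67645263671875), (44.99624252319336, 375.2091979980469), 6.0317535400390625)
pad 52 [ 0.56758955 -0.19167179  0.028     ]
[[441.12978221   0.         319.13623105]
 [  0.         441.12978221 206.78089356]
 [  0.           0.           1.        ]]
```

View pics/crop0.png

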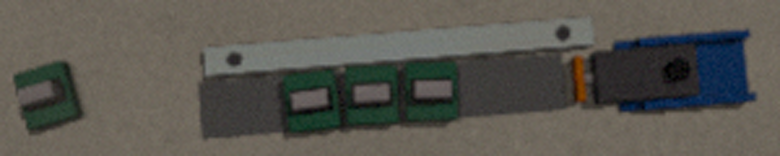

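The crop shows D green with its steel grip at crop (40,95), turned slightly from the lane. C, B and A are at (310,98), (372,93) and (432,89), the pad at (578,78). The choice is confirmed, so I move over D.

>>> {"api": "drive_tool", "payload": {
  "angular": [
    [0,0,0],
    [0,0,0],
    [0,0,0],
    [0,0,0],
    [0,0,0],
    [0,0,0],
    [0,0,0],
    [0,0,0],
    [0,0,0],
    [0,0,0],
    [0,0,0.1156],
    [0,0,0.1156],
    [0,0,0.1156],
    [0,0,0.1156],
    [0,0,0.1156],
    [0,0,0.1156],
    [0,0,0.1156],
    [0,0,0.1156],
    [0,0,0],
    [0,0,0]
  ],
  "delta_pos": [
    [-3.99,-1.68,0],
    [-3.99,-1.68,0],
    [-3.99,-1.68,0],
    [-3.99,-1.68,0],
    [-3.99,-1.68,0],
    [-3.99,-1.68,0],
    [-3.99,-1.68,0],
    [-3.99,-1.68,0],
    [-3.99,-1.68,0],
    [-3.99,-1.68,0],
    [0,0,0],
    [0,0,0],
    [0,0,0],
    [0,0,0],
    [0,0,0],
    [0,0,0],
    [0,0,0],
    [0,0,0],
    [0,0,0],
    [0,0,0]
  ],
  "gripper": [6,6,6,6,6,6,6,6,6,6,6,6,6,6,6,6,6,6,6,6],
  "squeeze": 25
}}

```text
time_s: 2.75
tool_pos: [0.5374, 0.3205, 0.2366]
tool_rot: [180.0, -0.0, 107.6]
force: [-0.0, -0.4, 1.0]
grip_width: 0.0599
grasp_force: 0.0
```

```bash
cat > c.py <<'E'
from h import *
s=telemetry.get_obs(); print(s['time_s'],s['tool_pos'],s['tool_rot'],s['qpos'],s['force'],s['grip_width'])
im=eyes.read_camera('wrist'); print(im['origin'],im['orientation'])
for r in models.cut_out(im,'weight_d_mid'):
    p=np.argwhere(r['pixels'])[:,::-1].astype(float)
    print(r['p'],r['centre'],len(p),ray(im,[r['centre']],.03))
hsv=cv2.cvtColor(im['pixels'],cv2.COLOR_RGB2HSV)
g=cv2.inRange(hsv,(55,60,15),(95,255,160))
n,l,st,ce=cv2.connectedComponentsWithStats(g)
for i in range(1,n):
    if st[i,4]>400:
        p=np.argwhere(l==i)[:,::-1].astype(float); r=cv2.minAreaRect((ray(im,p,.03)[:,:2]*1000).astype(np.float32)); print(st[i],r)
save(im,'wrist0.png')
# lane edge fit from top
im=eyes.read_camera('top'); V=im['pixels'].astype(int)
hsv=cv2.cvtColor(im['pixels'],cv2.COLOR_RGB2HSV)
w=cv2.inRange(hsv,(0,0,110),(180,40,255)); up=[];lo=[]
for c in range(256,390,2):
    row0=int(188-(c-250)*(13/148.))  # approx centre of the bar
    col=V[row0-10:row0+11,c].sum(1)
    gr=np.diff(col); 
    lo.append([c+0.,row0-10+np.argmin(gr)+1.]); 
L=ray(im,lo,.02); v=cv2.fitLine((L[:,:2]).astype(np.float32),cv2.DIST_HUBER,0,.002,.001).ravel(); print('face line',v, np.degrees(np.arctan2(v[1],v[0])))
E
python3 c.py
```

```text
2.75 [0.53744983 0.32050153 0.23664193] [ 1.79991318e+02 -3.52594762e-03  1.07597151e+02] [-46.56595574  15.50015118  16.2930638   87.48032214  -4.40346445
  77.63995605 -12.29482525] [-0.03582838 -0.40318445  0.97531995] 0.05987082164828842
[0.51297672 0.397895   0.38516834] [ 1.62678791e+02 -1.40667882e-02  1.75840314e+01]
0.7 [325.2, 163.0] 2511 [[0.53667988 0.32734975 0.03      ]]
[ 299  139   52   49 1651] ((535.9345703125, 326.8764953613281), (54.191925048828125, 51.90476989746094), 18.868854522705078)
[245 322  46  25 885] ((533.985595703125, 96.64554595947266), (55.81520462036133, 37.456138610839844), 13.501179695129395)
face line [ 0.10882806 -0.9940606   0.579388   -0.00352707] -83.752235
```

View pics/wrist0.png

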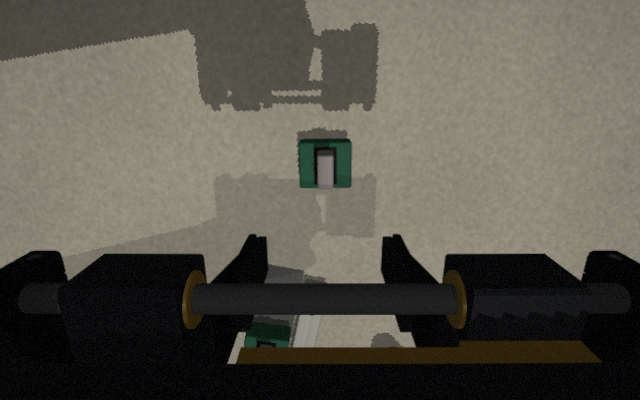

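The wrist picture shows D alone at (325,163), its grip lined up with the tool. Next I descend and grip.

>>> {"api": "drive_tool", "payload": {
  "angular": [
    [0,0,0],
    [0,0,0],
    [0,0,0],
    [0,0,0],
    [0,0,0],
    [0,0,0],
    [0,0,0],
    [0,0,0],
    [0,0,0],
    [0,0,0],
    [0,0,0],
    [0,0,0],
    [0,0,0]
  ],
  "delta_pos": [
    [0.4,0.08,3],
    [0,0,3.5],
    [0,0,3.5],
    [0,0,3.5],
    [0,0,2.5],
    [0,0,1.5],
    [0,0,1],
    [0,0,0.5],
    [0,0,0],
    [0,0,0],
    [0,0,0],
    [0,0,0],
    [0,0,0]
  ],
  "gripper": [6,6,6,6,6,6,6,6,6,0.5,0.5,0.5,0.5],
  "squeeze": 25
}}

```text
time_s: 4.2
tool_pos: [0.5373, 0.3246, 0.0471]
tool_rot: [180.0, -0.0, 107.4]
force: [-0.4, 0.1, 0.2]
grip_width: 0.0357
grasp_force: 0.0
```

>>> {"api": "drive_tool", "payload": {
  "angular": [
    [0,0,0],
    [0,0,0],
    [0,0,0],
    [0,0,0]
  ],
  "delta_pos": [
    [0,0,0],
    [0,0,0],
    [0,0,0],
    [0,0,0]
  ],
  "gripper": [0.5,0.5,0.5,0.5]
}}

```text
time_s: 4.6
tool_pos: [0.5371, 0.3245, 0.0466]
tool_rot: [180.0, -0.0, 107.4]
force: [0.1, -0.1, 0.0]
grip_width: 0.016
grasp_force: 24.9
```

>>> {"api": "drive_tool", "payload": {
  "angular": [
    [0,0,0],
    [0,0,0],
    [0,0,0],
    [0,0,0.0973],
    [0,0,0.0973],
    [0,0,0],
    [0,0,0],
    [0,0,0],
    [0,0,0],
    [0,0,0],
    [0,0,0],
    [0,0,0],
    [0,0,0],
    [0,0,0],
    [0,0,0],
    [0,0,0]
  ],
  "delta_pos": [
    [0,0,-0.8],
    [0,0,-1.2],
    [0,0,-1],
    [0,0,0],
    [0,0,0],
    [-1.5,-0.2,0],
    [-2.5,-0.32,0],
    [-3,-0.39,0],
    [-3,-0.39,0],
    [-3,-0.39,0],
    [-3,-0.39,0],
    [-2.5,-0.32,0],
    [-1.4,-0.17,0],
    [0,0,0],
    [0,0,0],
    [0,0,0]
  ],
  "gripper": [0.5,0.5,0.5,0.5,0.5,0.5,0.5,0.5,0.5,0.5,0.5,0.5,0.5,0.5,0.5,0.5]
}}

```text
time_s: 6.2
tool_pos: [0.5333, 0.1258, 0.0767]
tool_rot: [180.0, -0.1, 96.4]
force: [0.7, -0.2, -5.2]
grip_width: 0.0159
grasp_force: 24.9
```

```bash
cat > d.py <<'E'
from h import *
import sys
s=telemetry.get_obs(); print(s['time_s'],s['tool_pos'],s['tool_rot'],s['force'],s['grip_width'],s['wrist_torque'])
im=eyes.read_camera('scene'); save(im,sys.argv[1],(140,100,400,270),3)
E
python3 d.py s1.png
```

```text
6.2 [0.5332628  0.12582099 0.07669528] [ 1.79977594e+02 -6.05302298e-02  9.64461185e+01] [ 0.65459393 -0.20699836 -5.21838431] 0.01591539717500426 [-0.02847817  0.04494701  0.05917091]
```

View pics/s1.png

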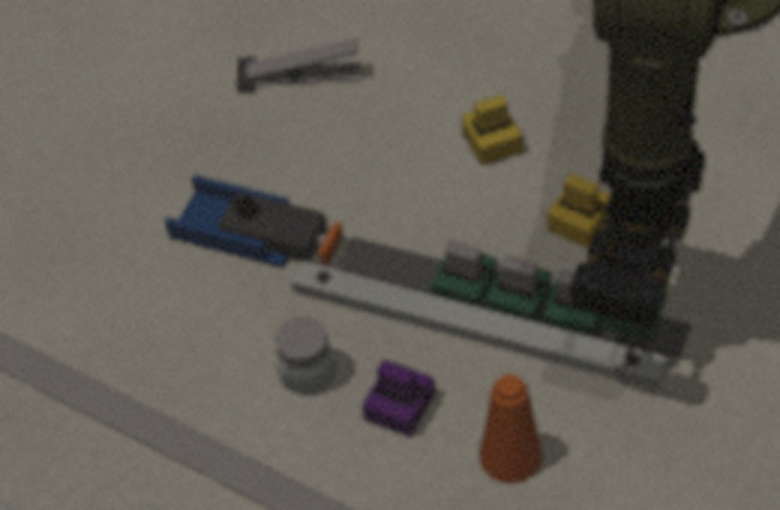

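The scene picture shows D held behind C at about (640,310), clear of the cone at (510,430) and the purple block at (398,400). I lower it now.

>>> {"api": "drive_tool", "payload": {
  "angular": [
    [0,0,0],
    [0,0,0],
    [0,0,0],
    [0,0,0],
    [0,0,0],
    [0,0,0],
    [0,0,0],
    [0,0,0]
  ],
  "delta_pos": [
    [0,0,1],
    [0,0,1],
    [0,0,0.6],
    [0,0,0.3],
    [0,0,0.1],
    [0,0,0],
    [0,0,0],
    [0,0,0]
  ],
  "gripper": [0.5,0.5,0.5,0.5,0.5,0.5,0.5,0.5]
}}

```text
time_s: 7.05
tool_pos: [0.5335, 0.1239, 0.0466]
tool_rot: [180.0, -0.0, 96.3]
force: [-0.2, -0.3, -3.4]
grip_width: 0.0161
grasp_force: 25.0
```

>>> {"api": "drive_tool", "payload": {
  "angular": [
    [0,0,0],
    [0,0,0],
    [0,0,0],
    [0,0,0]
  ],
  "delta_pos": [
    [0,0,0.05],
    [0,0,0],
    [0,0,0],
    [0,0,0]
  ],
  "gripper": [0.5,0.5,0.5,0.5]
}}

```text
time_s: 7.45
tool_pos: [0.5335, 0.1239, 0.0465]
tool_rot: [180.0, -0.0, 96.3]
force: [-2.8, -0.7, 3.3]
grip_width: 0.0152
grasp_force: 25.0
```

D is down. I now slide it and take up the gaps, about 8 cm in this call.

>>> {"api": "drive_tool", "payload": {
  "angular": [
    [0,0,0],
    [0,0,0],
    [0,0,0],
    [0,0,0],
    [0,0,0],
    [0,0,0],
    [0,0,0],
    [0,0,0],
    [0,0,0],
    [0,0,0],
    [0,0,0],
    [0,0,0],
    [0,0,0],
    [0,0,0],
    [0,0,0],
    [0,0,0],
    [0,0,0],
    [0,0,0],
    [0,0,0],
    [0,0,0]
  ],
  "delta_pos": [
    [0,0,-0.02],
    [-0.2,0,0],
    [-0.3,0,0],
    [-0.3,0,0],
    [-0.3,0,0],
    [-0.3,0,0],
    [-0.3,0,0],
    [-0.3,0,0],
    [-0.3,0,0],
    [-0.3,0,0],
    [-0.3,0,0],
    [-0.3,0,0],
    [-0.3,0,0],
    [-0.3,0,0],
    [-0.3,0,0],
    [-0.3,0,0],
    [-0.3,0,0],
    [-0.3,0,0],
    [-0.3,0,0],
    [-0.3,0,0]
  ],
  "gripper": [0.5,0.5,0.5,0.5,0.5,0.5,0.5,0.5,0.5,0.5,0.5,0.5,0.5,0.5,0.5,0.5,0.5,0.5,0.5,0.5]
}}

```text
time_s: 9.45
tool_pos: [0.5396, 0.0741, 0.0468]
tool_rot: [179.9, -0.4, 96.5]
force: [-2.0, 13.3, 2.1]
grip_width: 0.0158
grasp_force: 25.0
```

```bash
cat > e.py <<'E'
from h import *
import sys
s=telemetry.get_obs(); print(s['time_s'],s['tool_pos'],s['tool_rot'][2],s['force'],s['grip_width'])
a=np.radians(6.25); ex=np.array([np.sin(a),-np.cos(a)]); ey=np.array([np.cos(a),np.sin(a)]); O=np.array([.5476,-.007])
im=eyes.read_camera('top'); hsv=cv2.cvtColor(im['pixels'],cv2.COLOR_RGB2HSV)
f=lambda w:np.round([(w-O)@ex*1000,(w-O)@ey*1000],1)
print('D by tool',f(s['tool_pos'][:2]))
g=cv2.inRange(hsv,(55,60,15),(95,255,140)); g[:,:120]=0; g[:170]=0; g[230:]=0
n,l,st,ce=cv2.connectedComponentsWithStats(g)
for i in range(1,n):
    if st[i,4]>60:
        w=ray(im,np.argwhere(l==i)[:,::-1].astype(float),.03)[:,:2]; r=cv2.minAreaRect((w*1000).astype(np.float32))
        q=np.array([f(x) for x in w]); print('green lane x',q[:,0].min(),q[:,0].max(),'y',q[:,1].min(),q[:,1].max(),np.round(r[1],1),r[2])
o=cv2.inRange(hsv,(5,150,70),(20,255,255)); o[:,:370]=0;o[:,410:]=0;o[:165]=0;o[225:]=0
q=np.array([f(x) for x in ray(im,np.argwhere(o)[:,::-1].astype(float),.028)[:,:2]])
if len(q): print('pad x',q[:,0].min(),q[:,0].max(),np.mean(q,0))
if len(sys.argv)>1: save(im,sys.argv[1],(230,160,490,230),3)
E
python3 e.py t1.png
```

```text
9.45 [0.53960389 0.07413128 0.0467905 ] 96.45920931038876 [-1.98853973 13.29306392  2.12290719] 0.015799705008357146
D by tool [-81.5   0.9]
green lane x -43.9 94.2 y -29.5 29.6 [ 58.4 138.8] 7.700508117675781
pad x 181.2 189.9 [185.36909091  -0.45272727]
```

View pics/t1.png

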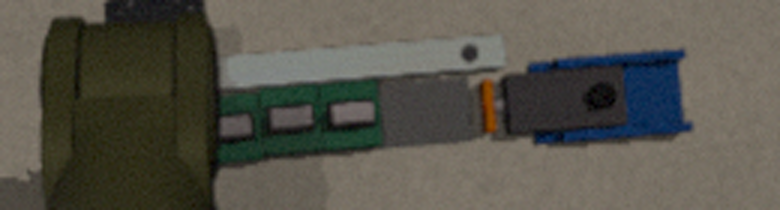

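The picture shows the row closed and straight, with A's front at (380,110), and the orange pad at (488,105) about 87–90 mm ahead. I push on 76 mm.

>>> {"api": "drive_tool", "payload": {
  "angular": [
    [0,0,0],
    [0,0,0],
    [0,0,0],
    [0,0,0],
    [0,0,0],
    [0,0,0],
    [0,0,0],
    [0,0,0],
    [0,0,0],
    [0,0,0],
    [0,0,0],
    [0,0,0],
    [0,0,0],
    [0,0,0],
    [0,0,0],
    [0,0,0],
    [0,0,0],
    [0,0,0],
    [0,0,0],
    [0,0,0]
  ],
  "delta_pos": [
    [-0.3,0,0],
    [-0.4,0,0],
    [-0.4,0,0],
    [-0.4,0,0],
    [-0.4,0,0],
    [-0.4,0,0],
    [-0.4,0,0],
    [-0.4,0,0],
    [-0.4,0,0],
    [-0.4,0,0],
    [-0.4,0,0],
    [-0.4,0,0],
    [-0.4,0,0],
    [-0.4,0,0],
    [-0.4,0,0],
    [-0.4,0,0],
    [-0.4,0,0],
    [-0.3,0,0],
    [-0.3,0,0],
    [-0.2,0,0]
  ],
  "gripper": [0.5,0.5,0.5,0.5,0.5,0.5,0.5,0.5,0.5,0.5,0.5,0.5,0.5,0.5,0.5,0.5,0.5,0.5,0.5,0.5]
}}

```text
time_s: 11.5
tool_pos: [0.548, -0.0001, 0.0468]
tool_rot: [179.9, -0.4, 96.5]
force: [-1.5, 13.7, 4.3]
grip_width: 0.016
grasp_force: 25.0
```

```bash
python3 e.py t2.png
```

```text
11.5 [ 5.48009273e-01 -5.12602453e-05  4.67788348e-02] 96.46663974845737 [-1.53890592 13.68799722  4.28510298] 0.016035939281863327
D by tool [-6.9  1.2]
green lane x 66.0 167.9 y -26.9 29.9 [ 56.8 102. ] 6.493775367736816
pad x 181.2 190.1 [185.45357143  -0.775     ]
```

>>> {"api": "drive_tool", "payload": {
  "angular": [
    [0,0,0],
    [0,0,0],
    [0,0,0]
  ],
  "delta_pos": [
    [0,0,0],
    [0,0,0],
    [0,0,0]
  ],
  "gripper": [0.5,0.5,0.5]
}}

```text
time_s: 11.85
tool_pos: [0.5481, -0.0005, 0.0468]
tool_rot: [179.9, -0.4, 96.5]
force: [-0.7, 13.6, 4.2]
grip_width: 0.016
grasp_force: 25.0
```

>>> {"api": "drive_tool", "payload": {
  "angular": [
    [0,0,0],
    [0,0,0],
    [0,0,0],
    [0,0,0],
    [0,0,0],
    [0,0,0],
    [0,0,0]
  ],
  "delta_pos": [
    [-0.1,0,0],
    [-0.1,0,0],
    [-0.1,0,0],
    [-0.1,0,0],
    [-0.1,0,0],
    [-0.1,0,0],
    [-0.1,0,0]
  ],
  "gripper": [0.5,0.5,0.5,0.5,0.5,0.5,0.5]
}}

```text
time_s: 12.55
tool_pos: [0.5487, -0.0065, 0.0468]
tool_rot: [179.9, -0.5, 96.5]
force: [-1.1, 15.4, 5.6]
grip_width: 0.0158
grasp_force: 25.0
```

>>> {"api": "drive_tool", "payload": {
  "angular": [
    [0,0,0],
    [0,0,0]
  ],
  "delta_pos": [
    [-0.1,0,0],
    [-0.1,0,0]
  ],
  "gripper": [0.5,0.5]
}}

```text
time_s: 12.75
tool_pos: [0.5489, -0.0085, 0.0468]
tool_rot: [179.9, -0.5, 96.5]
force: [-1.7, 13.8, 4.7]
grip_width: 0.0156
grasp_force: 25.0
```

>>> {"api": "drive_tool", "payload": {
  "angular": [
    [0,0,0],
    [0,0,0]
  ],
  "delta_pos": [
    [-0.1,0,0],
    [-0.1,0,0]
  ],
  "gripper": [0.5,0.5]
}}

```text
time_s: 12.95
tool_pos: [0.5492, -0.0105, 0.0468]
tool_rot: [179.9, -0.5, 96.5]
force: [-1.4, 15.0, 5.6]
grip_width: 0.0158
grasp_force: 25.0
```

>>> {"api": "drive_tool", "payload": {
  "angular": [
    [0,0,0],
    [0,0,0]
  ],
  "delta_pos": [
    [-0.1,0,0],
    [-0.1,0,0]
  ],
  "gripper": [0.5,0.5]
}}

```text
time_s: 13.15
tool_pos: [0.5494, -0.0124, 0.0468]
tool_rot: [179.9, -0.5, 96.5]
force: [-1.7, 13.6, 4.2]
grip_width: 0.0157
grasp_force: 25.0
```

>>> {"api": "drive_tool", "payload": {
  "angular": [
    [0,0,0]
  ],
  "delta_pos": [
    [-0.1,0,0]
  ],
  "gripper": [0.5]
}}

```text
time_s: 13.25
tool_pos: [0.5495, -0.0134, 0.0468]
tool_rot: [179.9, -0.5, 96.5]
force: [-1.6, 16.3, 5.0]
grip_width: 0.0156
grasp_force: 25.0
```

>>> {"api": "drive_tool", "payload": {
  "angular": [
    [0,0,0]
  ],
  "delta_pos": [
    [-0.1,0,0]
  ],
  "gripper": [0.5]
}}

```text
time_s: 13.35
tool_pos: [0.5496, -0.0135, 0.0468]
tool_rot: [179.9, -0.5, 96.5]
force: [-2.2, 18.0, 6.6]
grip_width: 0.0154
grasp_force: 25.0
```

>>> {"api": "drive_tool", "payload": {
  "angular": [
    [0,0,0]
  ],
  "delta_pos": [
    [-0.1,0,0]
  ],
  "gripper": [0.5]
}}

```text
time_s: 13.45
tool_pos: [0.5495, -0.0137, 0.0468]
tool_rot: [180.0, -0.6, 96.5]
force: [-1.8, 19.0, 5.1]
grip_width: 0.0155
grasp_force: 25.0
```

```bash
python3 e.py t3.png
```

```text
13.45 [ 0.54953676 -0.01370141  0.04680121] 96.52477655005549 [-1.84683349 19.02393938  5.12469678] 0.015472020348309625
D by tool [6.9 1.2]
green lane x 88.6 180.2 y -27.1 29.8 [56.9 91.6] 6.288884162902832
pad x 181.9 189.9 [185.74259259  -0.20555556]
```

Contact felt: the force rises from about 14 N to 19 N while the tool stalls at y = -0.0136. I continue in half-millimetre steps, aiming for about 3–4 mm of pad travel.

>>> {"api": "drive_tool", "payload": {
  "angular": [
    [0,0,0],
    [0,0,0]
  ],
  "delta_pos": [
    [-0.05,0,0],
    [0,0,0]
  ],
  "gripper": [0.5,0.5]
}}

```text
time_s: 13.7
tool_pos: [0.5496, -0.014, 0.0469]
tool_rot: [180.0, -0.6, 96.5]
force: [-2.3, 18.7, 6.3]
grip_width: 0.0158
grasp_force: 25.0
```

>>> {"api": "drive_tool", "payload": {
  "angular": [
    [0,0,0],
    [0,0,0]
  ],
  "delta_pos": [
    [-0.05,0,0],
    [0,0,0]
  ],
  "gripper": [0.5,0.5]
}}

```text
time_s: 13.9
tool_pos: [0.5497, -0.0144, 0.0468]
tool_rot: [180.0, -0.6, 96.5]
force: [-2.4, 18.3, 6.4]
grip_width: 0.0157
grasp_force: 25.0
```

>>> {"api": "drive_tool", "payload": {
  "angular": [
    [0,0,0],
    [0,0,0]
  ],
  "delta_pos": [
    [-0.05,0,0],
    [0,0,0]
  ],
  "gripper": [0.5,0.5]
}}

```text
time_s: 14.1
tool_pos: [0.5498, -0.0149, 0.0468]
tool_rot: [180.0, -0.6, 96.5]
force: [-2.6, 18.5, 6.1]
grip_width: 0.0157
grasp_force: 25.0
```

>>> {"api": "drive_tool", "payload": {
  "angular": [
    [0,0,0],
    [0,0,0],
    [0,0,0],
    [0,0,0],
    [0,0,0],
    [0,0,0]
  ],
  "delta_pos": [
    [-0.05,0,0],
    [-0.05,0,0],
    [-0.05,0,0],
    [-0.05,0,0],
    [0,0,0],
    [0,0,0]
  ],
  "gripper": [0.5,0.5,0.5,0.5,0.5,0.5]
}}

```text
time_s: 14.7
tool_pos: [0.5501, -0.0166, 0.0469]
tool_rot: [179.9, -0.6, 96.5]
force: [-1.9, 19.1, 6.2]
grip_width: 0.0157
grasp_force: 25.0
```

```bash
python3 e.py t4.png
```

```text
14.7 [ 0.5500552  -0.01663344  0.04686522] 96.54865573349802 [-1.93489462 19.14380051  6.22470729] 0.015723610442434113
D by tool [9.8 1.4]
green lane x 93.6 183.4 y -26.4 29.8 [56.2 89.3] 5.712521076202393
pad x 184.9 193.6 [189.08644068  -0.68474576]
```

View pics/t4.png

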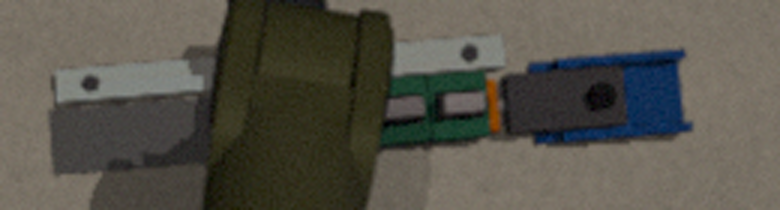

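The pad (492,105) is pressed about 3 mm and the row is straight. I ease off the stored push before letting go.

>>> {"api": "drive_tool", "payload": {
  "angular": [
    [0,0,0],
    [0,0,0],
    [0,0,0]
  ],
  "delta_pos": [
    [0.1,0,0],
    [0,0,0],
    [0,0,0]
  ],
  "gripper": [0.5,0.5,0.5]
}}

```text
time_s: 15.05
tool_pos: [0.5501, -0.0166, 0.0468]
tool_rot: [179.9, -0.6, 96.5]
force: [-2.2, 17.1, 5.1]
grip_width: 0.0157
grasp_force: 25.0
```

>>> {"api": "drive_tool", "payload": {
  "angular": [
    [0,0,0],
    [0,0,0],
    [0,0,0]
  ],
  "delta_pos": [
    [0.1,0,0],
    [0,0,0],
    [0,0,0]
  ],
  "gripper": [0.5,0.5,0.5]
}}

```text
time_s: 15.35
tool_pos: [0.55, -0.0165, 0.0468]
tool_rot: [179.9, -0.5, 96.5]
force: [-1.5, 15.7, 5.0]
grip_width: 0.0157
grasp_force: 25.0
```

>>> {"api": "drive_tool", "payload": {
  "angular": [
    [0,0,0],
    [0,0,0],
    [0,0,0],
    [0,0,0],
    [0,0,0]
  ],
  "delta_pos": [
    [0.1,0,0],
    [0.1,0,0],
    [0.1,0,0],
    [0.1,0,0],
    [0,0,0]
  ],
  "gripper": [0.5,0.5,0.5,0.5,0.5]
}}

```text
time_s: 15.85
tool_pos: [0.55, -0.0163, 0.0467]
tool_rot: [179.9, -0.2, 96.4]
force: [0.8, 8.8, 1.5]
grip_width: 0.0159
grasp_force: 25.0
```

>>> {"api": "drive_tool", "payload": {
  "angular": [
    [0,0,0],
    [0,0,0],
    [0,0,0],
    [0,0,0]
  ],
  "delta_pos": [
    [0.1,0,0],
    [0.1,0,0],
    [0,0,0],
    [0,0,0]
  ],
  "gripper": [0.5,0.5,0.5,0.5]
}}

```text
time_s: 16.25
tool_pos: [0.55, -0.0163, 0.0466]
tool_rot: [179.9, -0.1, 96.3]
force: [0.8, 6.1, 1.6]
grip_width: 0.016
grasp_force: 25.0
```

>>> {"api": "drive_tool", "payload": {
  "angular": [
    [0,0,0],
    [0,0,0],
    [0,0,0],
    [0,0,0],
    [0,0,0],
    [0,0,0],
    [0,0,0]
  ],
  "delta_pos": [
    [0,0,0],
    [0,0,0],
    [0,0,0],
    [0,0,0],
    [0,0,0],
    [0,0,0],
    [0,0,0]
  ],
  "gripper": [5,5,5,5,5,5,5]
}}

```text
time_s: 16.95
tool_pos: [0.5489, -0.0179, 0.0463]
tool_rot: [180.0, 0.0, 96.3]
force: [-0.1, -0.4, -0.5]
grip_width: 0.0496
grasp_force: 0.0
```

>>> {"api": "drive_tool", "payload": {
  "angular": [
    [0,0,0],
    [0,0,0],
    [0,0,0],
    [0,0,0],
    [0,0,0],
    [0,0,0],
    [0,0,0],
    [0,0,0],
    [0,0,0],
    [0,0,0],
    [0,0,0],
    [0,0,0],
    [0,0,0],
    [0,0,0]
  ],
  "delta_pos": [
    [0,0,-0.5],
    [0,0,-1],
    [0,0,-2],
    [0,0,-3],
    [0,0,-3],
    [0,0,-3],
    [0,0,-3],
    [3,0,0],
    [4,0,0],
    [4,0,0],
    [4,0,0],
    [4,0,0],
    [3,0,0],
    [0,0,0]
  ],
  "gripper": [5,5,5,5,5,5,5,5,5,5,5,5,5,5]
}}

```text
time_s: 18.35
tool_pos: [0.5233, 0.207, 0.202]
tool_rot: [180.0, -0.2, 96.8]
force: [0.1, -0.4, 0.2]
grip_width: 0.05
grasp_force: 0.0
```

```bash
python3 e.py t5.png
```

```text
18.35 [0.52329951 0.20700647 0.20200763] 96.7581814508912 [ 0.1134362  -0.43502802  0.22503487] 0.05001936644284937
D by tool [-215.4   -0.9]
green lane x -14.0 183.6 y -29.0 30.0 [ 58.9 197.6] 6.366432189941406
pad x 184.9 193.1 [188.92982456  -0.40526316]
```

View pics/t5.png

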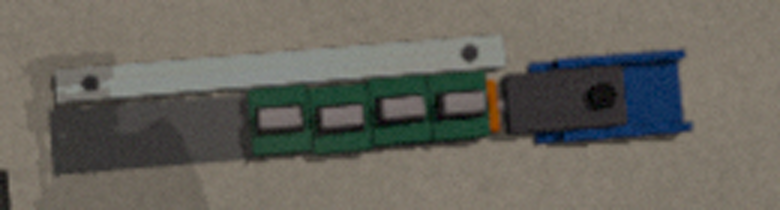

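The picture shows four green weights in one closed, straight row from (248,120) to (490,105), with the pad at (493,105) still pressed about 3 mm and the gripper clear. I hand in.

```bash
python3 -c "
from cell import env
print(env.sign_off())"
```

```text
the job is handed in; nothing more can be done
None
```

The job is handed in (no verdict was returned): by my last picture D stands at the tail, all four weights form one closed, straight row pressing the pad about 3 mm, and the gripper is clear.

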